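# Load the left- and right-hand practice trays under the low curing lamp

## Task

Load the curing lamp: nose first, slide the left-hand practice tray under the lamp's low head into the left bay and the right-hand tray into the right bay (as seen from the robot), thumb wings towards the middle. Push each tray flat along the desk past the light touch of the hidden buffer until the buffer is pressed right in and the tray will go no further, feeling for it gently rather than ramming it. Leave both trays lying there and do not disturb the other things on the desk.

Things in the scene. Friction and masses are not known exactly. Their poses are not given: they have to be found in the camera images.
- lamp: low white two-bay nail curing lamp, fixed: flat head 222 mm wide (y), 135 mm deep (x), underside 19 and top 44 mm above the desk, over two open-fronted bays side by side. Origin on the desk under the middle of the head's front edge; x into the bays, y to the left seen from the robot, z up. Outer side faces at y = +-111 mm.
- left_bay (a point): mouth of the left bay: on the desk under the head's front edge, mid-width, at lamp y = +65 mm; axes as the lamp's. Bay 64 mm wide; its inner wall begins 8 mm behind the front edge, its outer (+y) wall runs 40 mm ahead of the head as a fence 12 mm thick, 20 mm high. A thumb wing pointing outwards catches on the fence.
- right_bay (a point): mouth of the right bay: on the desk under the head's front edge, mid-width, at lamp y = -65 mm; axes as the lamp's. Bay 64 mm wide; its inner wall begins 8 mm behind the front edge, its outer (-y) wall runs 40 mm ahead of the head as a fence 12 mm thick, 20 mm high. A thumb wing pointing outwards catches on the fence.
- left_tray: left-hand tray, grey, mirror image of the other: flat bar 150 long (x) x 56 wide x 10 mm, loose, 0.12 kg; 4 white nail tips near the nose (top 14 mm). Thumb wing juts 20 mm past the right (-y) edge at x -70 to -42 mm. Tail lip to push on: x -75 to -69 mm, 22 mm high. Origin: centre of the bar's underside; x to the nose, z up. Can be pinched across its width at the middle.
- right_tray: right-hand tray, grey, mirror image of the other: flat bar 150 long (x) x 56 wide x 10 mm, loose, 0.12 kg; 4 white nail tips near the nose (top 14 mm). Thumb wing juts 20 mm past the left (+y) edge at x -70 to -42 mm. Tail lip to push on: x -75 to -69 mm, 22 mm high. Origin: centre of the bar's underside; x to the nose, z up. Can be pinched across its width at the middle.
- left_buffer (a joint): hidden buffer at the back of the left bay: 0 untouched, 0.010 m pressed right in to its hard end. Yields at 1.5 N (pushing the tray then takes 3 to 6 N), stays where pushed. How deep it stands is unknown and differs each time: pressed right in, it stops the tray with its nose 88 to 112 mm inside the head's front edge (tray origin 13 to 37 mm inside).
- right_buffer (a joint): hidden buffer at the back of the right bay: 0 untouched, 0.010 m pressed right in to its hard end. Yields at 1.5 N (pushing the tray then takes 3 to 6 N), stays where pushed. How deep it stands is unknown and differs each time: pressed right in, it stops the tray with its nose 88 to 112 mm inside the head's front edge (tray origin 13 to 37 mm inside).
- jar_tall: clear jar 39 mm across, 43 mm tall; a bystander, origin at the centre of its underside
- buffing_block: round-ended buffing block 34x98x23 mm; a bystander, origin at the centre of its underside
- jar_low: clear jar 39 mm across, 19 mm tall; a bystander, origin at the centre of its underside
- file_block: file block 27x212x18 mm, lying; a bystander, origin at the centre of its underside
- toe_separator: comb-shaped toe separator 50x86x12 mm; a bystander, origin at the centre of its underside

How it is judged:
By the outcome, as a careful person would: the job done as asked, in the order asked, and still so for the second after the job is handed in, with the robot touching nothing.
It also fails if it takes over 72 s, if anything falls off the work surface, if the arm or the gripper's body presses on something with over 40 N, if the wrist force passes 120 N, or if a joint passes its speed limit or range.

## Robot

A 6-joint arm with a two-finger parallel gripper is mounted at the origin on a cart in front of the work surface, level with it; the furniture and walls round the work are solid. World frame = base frame: x ahead of the robot, y to its left, z up, the work surface at z = 0. Lengths are in m, angles in rad, forces in N, time in s.
With the tool pointing down it reaches from about 0.275 to 0.75 m from the base axis. Payload 10.2 kg.
Tool frame: the origin (TCP) lies at the very end of the fingers, on their centre line; the grasp point (between the pads) lies 19 mm behind it (arm.tcp_to_grasp is the distance from the TCP to the grasp point, in m); z points along the fingers, y is the line along which they close (so a half turn about z gives the same grasp; the last joint's range is limited). The gripper opens to 85 mm and grips with 20 to 120 N. Pads are 22 mm wide; open, the fingers measure 114 mm over their backs; the gripper's body (76 mm by 85 mm) begins 54 mm behind the grasp point. The pads swing forward as they close: fully open they stand 13 mm farther back than shut.
Start: joints at [-1.434, 0.313, 1.498, -0, 1.331, -0.223], TCP at [0.185, -0.491, 0.205] pointing down, gripper open.
Joint ranges: [-2.94, 2.94], [-0.97, 2.17], [0.19, 2.56], [-1.23, 4.37], [0.02, 3.11], [-2.88, 2.88]. Speed limits (rad/s): [2.39, 2.39, 3.01, 3.14, 3.14, 3.14].

## Interface

Orientations are given as a 3x3 rotation matrix whose columns are the frame's x, y, z axes.
In Python, from bench import arm gives the robot as it stands.
- The arm moves only by the tool carry_out, never from a script. Its arguments are lists of equal length, an entry for each row: "translation": the shift along the tool's x, y, z in cm, a list of three; "dr": the turn, a rotation vector about the tool's x, y, z in degrees, a list of three; "hand": the gripper's target within -1 to 1 (fully open at 1, half-way at 0, shut at -1). A call has 1 to 10 rows; each row shifts and turns the commanded pose from where the row before left it, along the tool's axes as they then stand; what a row does not reach is not made up. A row lasts 1/8 s, in which the tool goes at most 62.5 mm and 10.7 degrees, less where a joint would pass 70% of its speed; a pose out of reach is approached as far as the arm can. A call with a gripper value outside its range is refused whole. The fingers move at their own pace and stop on an object; "grip_force" is the grip in N (left out, the last holds). Time passes only in rows, so rows that do not move let the fingers close. It gives the time, the measured TCP pose, the force, the opening and the grip force at its end, in the units of the state.
- arm.observe(): the state, without advancing time (a new reading comes with each control period).
- arm.grab_frame(name): name is "scene" or "top" or "wrist"; returns a dict with "pixels" (384x512x3 uint8, red, green, blue), "range_z" (384x512 float32, m along the optical axis (not along the pixel's ray), 0 where there is no reading), "fx", "fy", "cx", "cy" (pixels), "xyz" and "rotation" of the camera in the world. Camera axes: x right, y down, z forward; pixel columns grow to the right and rows downward; lengths in m; the calibration is good to about 2 mm. A picture is of the moment at which its call begins.
- arm.hand_in(): hands the job in; it is judged then, once.
Trained networks look in a picture, given as the dict that the camera call returned (one of the last four; its "shot" number tells which), for a name from the list of things; names that differ only in an ending like _2 or _b are one class to them, and where a whole thing is asked for, a point or a joint stands for the part that bears it (a point fixed in the world has none). Each returns a list of dicts, best first, with "conf" (0 to 1); they miss things now and then, are a little off and sometimes report something else, mostly with a low value. They report only what shows in the picture. A call takes as long as a camera call.
- arm.search_frame(picture, query): "extent" ([left, top, right, bottom] in pixels, round what is visible of it).
- arm.outline_of(picture, query): "region" (384x512 bool, what is visible of it) and "extent" ([left, top, right, bottom] in pixels, round what is visible of it).
The state is a dict: "t": time; "q": joint angles; "joint_velocities": joint speeds; "joint_torque": joint torques, N m; "tool_pos": TCP position; "tool_rot": TCP orientation; "wrist_force": force on the tool from outside, world axes, zero at the start; "torque": the same for the moment, N m; "opening": opening from 0.0 (shut) to 1.0 (fully open); "grasp_force": force on a finger pad.
Only numpy, scipy, OpenCV 4.12 (cv2) and the standard library are available. Lean on these libraries where they do the work, as an engineer would, in place of code of your own. Each camera call takes 0.05 s, during which the arm holds its last target. There are 200 camera calls.

## Working session

There is one attempt and no reset: what is moved stays moved. The work goes in short steps, Python scripts to look and compute and a tool call to move; the robot and the scene stay as the last step left them, time stands still between calls to the robot, and variables do not carry over. Pictures are saved under pics/ and viewed, at most 10 in all, crops included, and the job is handed in when it is done.

Besides the shell and the picture viewer there is one more tool, called after "Call:" as name(argument=value, ...) on one line, values as JSON. carry_out: Moves the arm, as the interface text tells. Its arguments: {"type":"object","properties":{"translation":{"type":"array","items":{"type":"array","items":{"type":"number"}}},"dr":{"type":"array","items":{"type":"array","items":{"type":"number"}}},"hand":{"type":"array","items":{"type":"number"}},"grip_force":{"type":"number"}},"required":["translation","dr","hand"]}

```bash
mkdir -p pics; cat > h.py <<'E'
import numpy as np,cv2
from bench import arm
def world(f):
    z=f["range_z"];v,u=np.mgrid[:384,:512]
    c=np.stack([(u-f["cx"])/f["fx"]*z,(v-f["cy"])/f["fy"]*z,z],-1)
    w=c@np.array(f["rotation"]).T+np.array(f["xyz"]); w[z==0]=np.nan
    return w
def save(f,n): cv2.imwrite("pics/"+n,f["pixels"][:,:,::-1])
E
python3 - <<'E'
from h import *
np.set_printoptions(precision=4,suppress=True)
f=arm.grab_frame("top");save(f,"top1.png");W=world(f);np.save("W.npy",W)
print(f["xyz"],f["rotation"])
for n in ["lamp","left_tray","right_tray","jar_tall","jar_low","buffing_block","file_block","toe_separator"]:
    for r in arm.outline_of(f,n)[:3]:
        p=W[r["region"]];p=p[~np.isnan(p[:,0])]
        b=cv2.minAreaRect((p[:,:2]*1000).astype(np.float32))
        print(n,round(r["conf"],2),r["extent"],np.round(b[0]),np.round(b[1]),round(b[2],1),"z",np.percentile(p[:,2],[5,50,95]))
g=arm.grab_frame("scene");save(g,"sc1.png")
E
```

```text
[ 0.4245 -0.0743  1.0132] [[ 0.0018 -0.9881  0.1541]
 [-0.9999  0.0004  0.0144]
 [-0.0142 -0.1541 -0.988 ]]
lamp 0.81 [198.7, 117.9, 287.3, 196.5] [671. -19.] [239. 190.] 86.8 z [0.0207 0.0425 0.0462]
right_tray 0.71 [321.2, 210.4, 358.4, 268.3] [ 459. -273.] [ 81. 154.] 89.8 z [0.0034 0.01   0.0154]
right_tray 0.7 [194.8, 120.9, 288.4, 190.5] [671. -18.] [240. 190.] 86.8 z [0.0197 0.0424 0.0462]
jar_tall 0.62 [191.0, 265.4, 205.8, 279.7] [370.  91.] [35. 37.] 59.8 z [0.0145 0.0425 0.0452]
jar_low 0.48 [279.1, 259.9, 292.7, 276.5] [ 380. -131.] [39. 38.] 89.0 z [0.002  0.0188 0.0215]
buffing_block 0.73 [215.2, 263.2, 261.2, 278.8] [374. -11.] [96. 34.] 85.8 z [0.0177 0.0205 0.0238]
buffing_block 0.43 [107.7, 193.1, 147.2, 252.4] [500. 270.] [ 81. 154.] 74.6 z [0.005  0.0102 0.0152]
file_block 0.92 [389.7, 187.2, 408.3, 274.8] [ 481. -428.] [217.  38.] 1.8 z [0.0008 0.0161 0.0194]
file_block 0.38 [195.4, 123.7, 286.4, 191.4] [671. -18.] [234. 189.] 86.8 z [0.0219 0.0425 0.0462]
toe_separator 0.76 [304.9, 144.6, 341.7, 168.4] [ 671. -239.] [53. 91.] 6.1 z [0.0008 0.0113 0.0145]
toe_separator 0.57 [104.3, 191.2, 147.5, 249.4] [501. 275.] [ 83. 152.] 78.4 z [0.0061 0.0103 0.0157]
```

```bash
python3 -c "
import cv2,numpy as np
a=cv2.imread('pics/top1.png');cv2.imwrite('pics/top1b.png',cv2.resize(a,(800,600)))"
```

```text
(no output)
```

View pics/top1b.png

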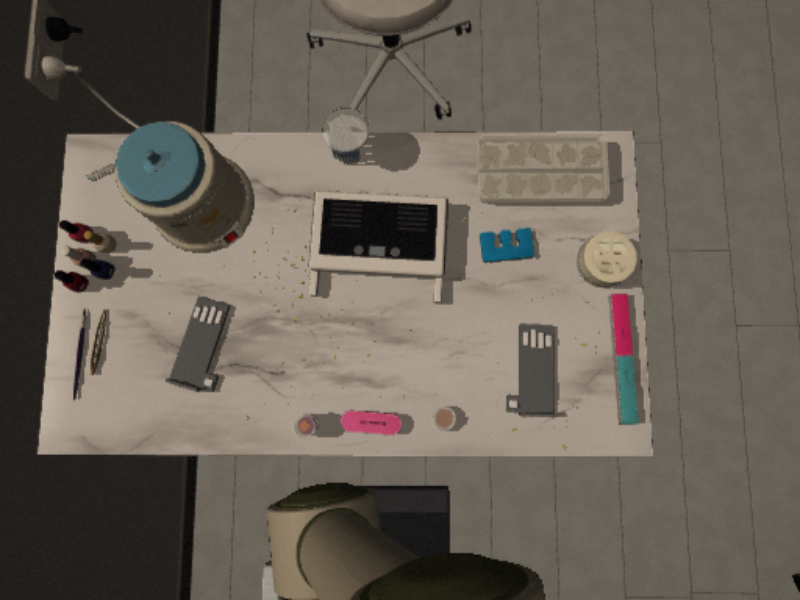

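View pics/sc1.png

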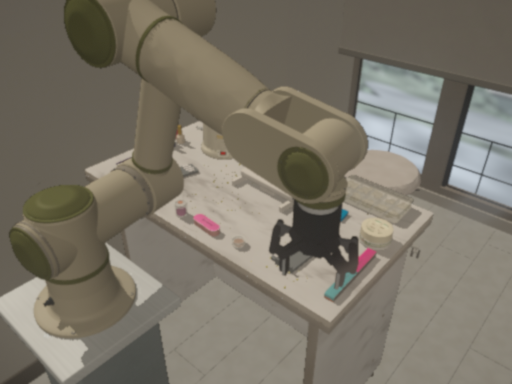

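The top view (800×600) shows the lamp at about (380,235) with its mouth facing the robot. The left tray is at (200,345), yawed, with its nose away from the robot, and the right tray is at (537,370), straight. Both wings point towards the middle. The scene view shows the arm over the right side, clear of the trays.

```bash
python3 - <<'E'
from h import *
np.set_printoptions(precision=4,suppress=True)
W=np.load("W.npy");x,y,z=W[...,0],W[...,1],W[...,2]
m=(z>.036)&(z<.052)&(abs(x-.69)<.13)&(abs(y+.02)<.15)
n,l,s,c=cv2.connectedComponentsWithStats(m.astype(np.uint8));k=1+s[1:,4].argmax();print(s[k])
print("lamp",cv2.minAreaRect((W[l==k][:,:2]*1000).astype(np.float32)),np.median(z[l==k]))
for nm,X,Y in [("L",.50,.27),("R",.46,-.273)]:
    m=(z>.006)&(z<.03)&(abs(x-X)<.1)&(abs(y-Y)<.08)
    p=W[m];print(nm,len(p),cv2.minAreaRect((p[:,:2]*1000).astype(np.float32)))
    # bar axis from PCA of the front half
    for _ in range(3):
        b=cv2.minAreaRect((p[:,:2]*1000).astype(np.float32))
    d=p[p[:,0]>np.median(p[:,0])]; print(cv2.minAreaRect((d[:,:2]*1000).astype(np.float32)))
s=arm.observe();print(s["tool_rot"],s["tool_pos"],s["q"],s["wrist_force"])
f=arm.grab_frame("wrist");print(f["xyz"],f["rotation"],f["fx"])
E
```

```text
[ 198  122   88   55 4281]
lamp ((683.0686645507812, -22.256271362304688), (221.75286865234375, 135.44920349121094), 86.75628662109375) 0.04276011056551332
L 1329 ((503.149658203125, 252.53321838378906), (103.44851684570312, 165.188232421875), 73.5654296875)
((537.6141967773438, 251.53355407714844), (84.36473846435547, 113.48379516601562), 0.3738172650337219)
R 1359 ((460.9679260253906, -291.3240051269531), (95.17509460449219, 162.5189666748047), 78.84553527832031)
((497.94073486328125, -282.7559509277344), (55.66390609741211, 95.1029281616211), 88.55855560302734)
[[ 0.936   0.3521 -0.    ]
 [ 0.3521 -0.936   0.0001]
 [-0.     -0.0001 -1.    ]] [ 0.1848 -0.4914  0.205 ] [-1.4344  0.3129  1.4977 -0.      1.331  -0.2234] [ 0.2923 -0.5585  0.5814]
[ 0.2554 -0.4667  0.3745] [[ 0.3528 -0.8952 -0.2723]
 [-0.9357 -0.3375 -0.1027]
 [-0.      0.291  -0.9567]] 267.6479778227261
```

Call:
carry_out(translation=[[0,0,0],[0,0,0],[2,-4.5,0],[2,-4.5,0],[2,-4.5,0],[2,-4.5,0],[2,-4.5,0],[2,-4.5,0],[2,-4.5,0],[2,-4.5,0]], dr=[[0,0,10.3],[0,0,10.3],[0,0,0],[0,0,0],[0,0,0],[0,0,0],[0,0,0],[0,0,0],[0,0,0],[0,0,0]], hand=[1,1,1,1,1,1,1,1,1,1])

```text
t: 1.8
tool_pos: [0.3452, -0.1299, 0.2053]
tool_rot: [[1.0, -0.0, 0.001], [-0.0, -1.0, -0.001], [0.001, 0.001, -1.0]]
wrist_force: [-0.4, -0.5, -0.0]
opening: 0.998
grasp_force: 0.0
```

Call:
carry_out(translation=[[1.5,-4.5,0],[1.5,-4.5,0],[1.5,-4.5,0],[1.5,-4.5,0],[1.5,-4.5,0],[1.5,-4.5,0],[1.5,-4.5,0],[1.5,-4.5,0],[2,-3,0],[0,0,0]], dr=[[0,0,0],[0,0,0],[0,0,0],[0,0,0],[0,0,0],[0,0,0],[0,0,0],[0,0,0],[0,0,7],[0,0,7]], hand=[1,1,1,1,1,1,1,1,1,1])

```text
t: 3.05
tool_pos: [0.4851, 0.2604, 0.2044]
tool_rot: [[0.97, -0.243, -0.0], [-0.243, -0.97, 0.0], [-0.0, -0.0, -1.0]]
wrist_force: [-0.9, -0.3, 0.3]
opening: 1.001
grasp_force: 0.0
```

```bash
cat >> h.py <<'E'
def go(x,y,z,yaw):
    s=arm.observe();R=np.array(s["tool_rot"]);d=np.array([x,y,z])-s["tool_pos"]
    cur=np.degrees(np.arctan2(R[1,0],R[0,0]))
    a=np.radians(yaw);Rt=np.array([[np.cos(a),np.sin(a),0],[np.sin(a),-np.cos(a),0],[0,0,-1]])
    print("pos",np.round(s["tool_pos"],4),"yaw",round(cur,2),"F",np.round(s["wrist_force"],1),"open",round(s["opening"],3))
    print("  dr_z",round(cur-yaw,2),"| move before turn cm",np.round(R.T@d*100,2),"| after turn",np.round(Rt.T@d*100,2))
def tray(W,X,Y,wing,lo=.006):
    """bar centre and yaw: wing=-1 (left tray) or +1; W cloud"""
    x,y,z=W[...,0],W[...,1],W[...,2]
    m=(z>lo)&(z<.03)&(np.hypot(x-X,y-Y)<.11)
    n,l,s,c=cv2.connectedComponentsWithStats(m.astype(np.uint8));k=1+s[1:,4].argmax()
    img=W[l==k][:,:2]
    (cx,cy),(w,h),a=cv2.minAreaRect((img*1000).astype(np.float32))
    if w<h: w,h,a=h,w,a+90
    while a>90:a-=180
    while a<-90:a+=180
    ar=np.radians(a);c=np.array([cx,cy])-wing*10*np.array([-np.sin(ar),np.cos(ar)])
    print("tray centre mm",np.round(c,1),"yaw",round(a,2),"size",round(w,1),round(h,1));return c,a
E
python3 - <<'E'
from h import *
f=arm.grab_frame("wrist");save(f,"w1.png");W=world(f)
print(W[::48,::64,2].round(3))
c,a=tray(W,.5,.27,-1)
go(c[0]/1000,c[1]/1000,.1,a)
E
```

```text
[[ 0.    -0.001  0.016  0.076 -0.001  0.     0.042  0.001]
 [ 0.005  0.046  0.     0.001 -0.001 -0.     0.02   0.001]
 [ 0.036  0.07   0.002  0.001  0.001  0.003  0.001 -0.001]
 [ 0.067  0.001 -0.     0.     0.011  0.001  0.001  0.002]
 [ 0.094  0.014  0.     0.002  0.011  0.002 -0.001  0.02 ]
 [ 0.121  0.051  0.002  0.002  0.001  0.003 -0.329 -0.753]
 [ 0.145  0.294  0.292 -0.249 -0.749 -0.748  0.292  0.292]
 [ 0.166  0.302  0.314  0.312  0.312  0.312  0.318  0.3  ]]
tray centre mm [504.  275.4] yaw -16.79 size 149.8 76.0
pos [0.4847 0.2595 0.2045] yaw -14.4 F [-0.2  0.1  0.8] open 0.999
  dr_z 2.39 | move before turn cm [ 1.48 -2.02 10.45] | after turn [ 1.39 -2.07 10.45]
```

View pics/w1.png

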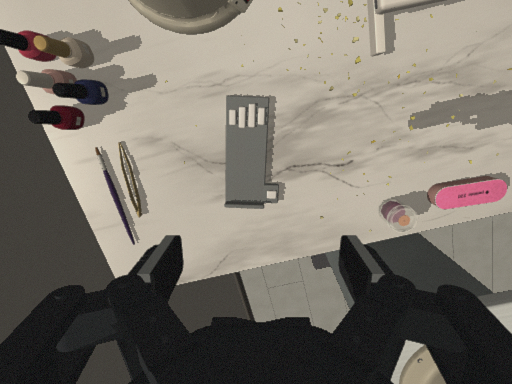

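The wrist view shows the left tray at (250,150), with its wing to the right at (270,193) and nothing within reach of the fingers. The measured size of 150×76 mm matches. I'll pinch it a little behind the middle.

Call:
carry_out(translation=[[0,0,0],[-0.1,-2.1,4],[0,0,5],[0,0,5],[0,0,3],[0,0,2.4],[0,0,0.5],[0,0,0]], dr=[[0,0,2.4],[0,0,0],[0,0,0],[0,0,0],[0,0,0],[0,0,0],[0,0,0],[0,0,0]], hand=[0.65,0.65,0.65,0.65,0.65,0.65,0.65,0.65])

```text
t: 4.1
tool_pos: [0.4899, 0.2791, 0.0066]
tool_rot: [[0.96, -0.282, 0.001], [-0.282, -0.96, 0.0], [0.001, -0.0, -1.0]]
wrist_force: [0.6, 0.4, 1.1]
opening: 0.824
grasp_force: 0.0
```

```bash
python3 - <<'E'
from h import *
f=arm.grab_frame("wrist");save(f,"w2.png")
W=world(f);m=(W[...,2]<.06)&(W[...,2]>-.02)
go(.4896,.2797,0,-16.8)
E
```

```text
pos [0.4902 0.2792 0.007 ] yaw -16.36 F [ 0.9 -0.   0.4] open 0.822
  dr_z 0.44 | move before turn cm [-0.07 -0.03  0.7 ] | after turn [-0.07 -0.03  0.7 ]
```

View pics/w2.png

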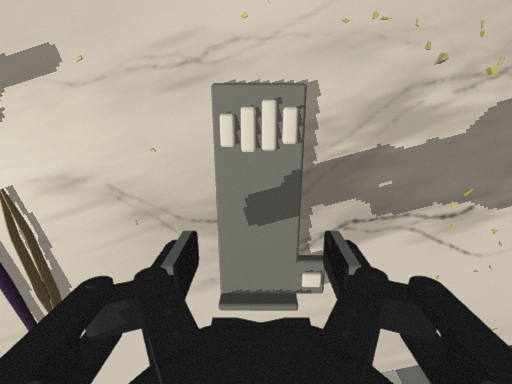

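The pads straddle the tray, but the right one is close to the wing at (312,275). I'll shift 8 mm forward, lower and close.

Call:
carry_out(translation=[[0.8,0,0],[0,0,0.6],[0,0,0],[0,0,0],[0,0,0],[0,0,0],[0,0,0]], dr=[[0,0,0.4],[0,0,0],[0,0,0],[0,0,0],[0,0,0],[0,0,0],[0,0,0]], hand=[0.65,0.65,0.2,-0.2,-0.5,-0.5,-0.5], grip_force=25)

```text
t: 5.03
tool_pos: [0.4973, 0.2769, 0.0]
tool_rot: [[0.957, -0.289, 0.0], [-0.289, -0.957, 0.0], [0.0, -0.0, -1.0]]
wrist_force: [0.1, -0.3, -0.6]
opening: 0.248
grasp_force: 0.0
```

```bash
python3 - <<'E'
from h import *
s=arm.observe();print(s)
f=arm.grab_frame("wrist");save(f,"w3.png")
W=world(f);x,y,z=W[...,0],W[...,1],W[...,2]
E
```

```text
{'t': 5.025, 'q': array([3.02268646e-01, 6.43817362e-01, 1.57386636e+00, 1.96481747e-06,
       9.23842310e-01, 2.16594966e+00]), 'joint_velocities': array([-0.0004241 ,  0.00071269, -0.00089895,  0.00243113, -0.00148612,
       -0.00039343]), 'joint_torque': array([ 6.21155603e-03, -4.99478745e+01, -2.02536392e+01,  1.50907285e-04,
        3.27626303e-04, -1.26343766e-04]), 'tool_pos': array([4.97274323e-01, 2.76885414e-01, 4.06476953e-05]), 'tool_rot': array([[ 9.57414662e-01, -2.88716402e-01,  6.31298784e-05],
       [-2.88716404e-01, -9.57414663e-01,  2.13276208e-05],
       [ 5.42838373e-05, -3.86460083e-05, -9.99999998e-01]]), 'wrist_force': array([ 0.09446631, -0.33188843, -0.60180756]), 'torque': array([-0.04773898,  0.00785194, -0.01848419]), 'grasp_force': 0.0, 'opening': 0.24826180602539696}
```

View pics/w3.png

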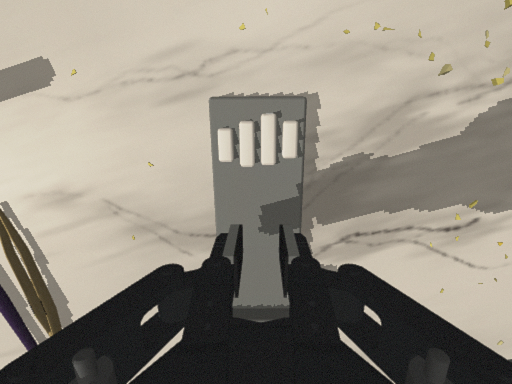

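```bash
python3 - <<'E'
from h import *
f=arm.grab_frame("wrist");W=world(f)
m=np.zeros((384,512),bool);m[215:300,195:330]=1
m&=W[...,2]>.013
p=W[m];o=p[:,2].argsort()[:2000:100];print(np.round(p[o]*1000))
c,a=tray(W,.5,.27,-1)
for v in range(220,300,8): print(v,np.round(W[v,[212,224,232,238,260,283,290,300],2]*1000))
E
```

```text
[[506. 284.  27.]
 [499. 255.  33.]
 [510. 283.  36.]
 [504. 256.  38.]
 [505. 257.  40.]
 [499. 254.  42.]
 [499. 253.  44.]
 [513. 285.  46.]
 [513. 284.  47.]
 [513. 287.  49.]
 [504. 258.  51.]
 [499. 254.  52.]
 [499. 286.  54.]
 [512. 296.  55.]
 [514. 288.  57.]
 [511. 283.  58.]
 [512. 283.  60.]
 [506. 261.  62.]
 [491. 266.  64.]
 [492. 266.  64.]]
tray centre mm [508.7 284.3] yaw -16.47 size 145.6 56.2
220 [ 1. 10. 10. 11. 10. 10. 10.  9.]
228 [ 1. 10. 35. 36. 11. 36. 36.  9.]
236 [ 2. 38. 45. 46. 11. 45. 46. 38.]
244 [-1. 46. 54. 52. 11. 53. 54. 47.]
252 [55. 62. 61. 57. 11. 57. 62. 55.]
260 [72. 69. 65. 60.  9. 58. 64. 72.]
268 [75. 76. 67. 60. 11. 59. 67. 76.]
276 [80. 80. 69. 60. 11. 60. 73. 80.]
284 [86. 93. 72. 61. 11. 60. 73. 92.]
292 [96. 96. 71. 62. 11. 62. 74. 97.]
```

```bash
python3 - <<'E'
from h import *
f=arm.grab_frame("wrist");W=world(f);s=arm.observe();R=s["tool_rot"];t=s["tool_pos"]
Rc=np.array(f["rotation"]);print(f["xyz"],Rc.round(3),t)
for dx in(0,.011):
  for dy in(-.012,.012):
    for dz in (0,-.013,-.03):
      p=Rc.T@(t+R@[dx,dy,dz]-f["xyz"]);print(dx,dy,dz,p[0]/p[2]*f["fx"]+f["cx"],p[1]/p[2]*f["fy"]+f["cy"])
for v in range(218,236,2): print(v,np.round(W[v,226:246:2,2]*1000))
T=(W-t)@R  # tool frame
print(np.round(T[228,226:246:4]*1000))
E
```

```text
[0.56943158 0.25394096 0.16951967] [[-0.288 -0.916 -0.279]
 [-0.958  0.276  0.084]
 [-0.     0.291 -0.957]] [4.97300471e-01 2.76865444e-01 3.09796151e-05]
0 -0.012 0 241.43422125556665 222.002643215462
0 -0.012 -0.013 240.04840827193465 230.32741040904685
0 -0.012 -0.03 237.9016588990875 243.22322605156486
0 0.012 0 276.3111918420774 222.0309107513086
0 0.012 -0.013 277.4510670416997 230.35764871710654
0 0.012 -0.03 279.2168338080279 243.25649692154315
0.011 -0.012 0 241.10953012370476 207.03203020204995
0.011 -0.012 -0.013 239.6734261165528 214.41023977382685
0.011 -0.012 -0.03 237.44148097817046 225.87720797507365
0.011 0.012 0 276.6036336232638 207.06092807626956
0.011 0.012 -0.013 277.78674674262425 214.44120121661254
0.011 0.012 -0.03 279.62549883476856 225.9113577513811
218 [11. 11. 10. 11. 11. 11. 10. 10.  9. 11.]
220 [12. 11. 11. 11. 10. 10. 10.  8. 10. 11.]
222 [10. 10. 11. 11. 10. 11.  9. 12. 10. 10.]
224 [11. 10. 10. 11. 10. 10. 11. 10. 11. 10.]
226 [10. 11. 34. nan 34. 33. 34. 33. 28. 10.]
228 [11. 10. 36. 36. 35. 36. 37. 36. 28. 10.]
230 [10. 10. 38. 37. 39. 38. 39. 38. 28. 11.]
232 [10. 40. 40. 41. 40. 41. 40. 40. 28. 10.]
234 [36. 42. 42. 42. 43. 44. 43. 43. 29. 10.]
[[  1. -21. -11.]
 [ 13. -15. -36.]
 [ 12. -13. -35.]
 [ 13. -11. -37.]
 [  9. -10. -28.]]
```

Call:
carry_out(translation=[[0,0,-0.5],[0,0,0],[0,0,0],[0,0,0]], dr=[[0,0,0],[0,0,0],[0,0,0],[0,0,0]], hand=[0.65,0.65,0.65,0.65])

```text
t: 5.68
tool_pos: [0.4972, 0.2768, 0.0049]
tool_rot: [[0.957, -0.289, -0.0], [-0.289, -0.957, -0.0], [-0.0, 0.0, -1.0]]
wrist_force: [-1.0, 0.5, 0.3]
opening: 0.828
grasp_force: 0.0
```

```bash
python3 - <<'E'
from h import *
print(arm.tcp_to_grasp)
f=arm.grab_frame("wrist");W=world(f);s=arm.observe();R=s["tool_rot"];t=s["tool_pos"];print(t,s["opening"])
T=(W-t)@R
m=np.zeros((384,512),bool);m[200:300,120:400]=1
m&=(W[...,2]>.014)&(abs(T[...,1])<.07)
n,l,st,c=cv2.connectedComponentsWithStats(m.astype(np.uint8));print(st)
for k in range(1,n):
  if st[k,4]>200:
    q=T[l==k]*1000;print(np.round(q[q[:,2].argsort()[::-1][:1500:120]]))
E
```

```text
0.0187
[0.49722472 0.27685255 0.00493423] 0.8270927031634974
[[     0      0    512    384 189983]
 [   120    231     79     69   3289]
 [   323    231     77     69   3245]
 [   304    284      4     12     24]
 [   308    285     13     12     62]
 [   321    286      1      1      1]
 [   306    296      1      1      1]
 [   313    296      3      1      3]]
[[ -1. -34. -34.]
 [ -3. -34. -41.]
 [  9. -43. -44.]
 [ -4. -34. -47.]
 [ -7. -34. -50.]
 [ 11. -34. -53.]
 [ -5. -34. -56.]
 [  4. -34. -58.]
 [  1. -34. -60.]
 [ 13. -35. -62.]
 [ -4. -34. -64.]
 [ 13. -38. -66.]
 [ 12. -35. -69.]]
[[  8.  36. -35.]
 [ -6.  37. -41.]
 [ 13.  41. -45.]
 [  8.  47. -47.]
 [ 10.  36. -50.]
 [ 12.  43. -53.]
 [  4.  36. -55.]
 [ 13.  39. -58.]
 [  5.  36. -60.]
 [  9.  47. -62.]
 [ -3.  36. -64.]
 [  9.  50. -66.]
 [ 12.  39. -69.]]
```

Call:
carry_out(translation=[[0,0,1],[0,0,1],[0,0,0]], dr=[[0,0,0],[0,0,0],[0,0,0]], hand=[0.65,0.65,0.65])

```text
t: 6.1
tool_pos: [0.4966, 0.2766, -0.0162]
tool_rot: [[0.957, -0.289, -0.002], [-0.289, -0.957, -0.001], [-0.002, 0.001, -1.0]]
wrist_force: [-0.1, 0.1, 0.9]
opening: 0.826
grasp_force: 0.0
```

```bash
cat >> h.py <<'E'
def tips(f):
    W=world(f);s=arm.observe();R=s["tool_rot"];t=s["tool_pos"];T=(W-t)@R
    print("tcp",np.round(t,4),"open",round(s["opening"],3),"F",np.round(s["wrist_force"],1))
    for sg in(-1,1):
        o=s["opening"]*.0425
        m=(T[...,1]*sg>o-.004)&(T[...,1]*sg<o+.012)&(T[...,0]>-.012)&(T[...,0]<.015)
        h=W[m][:,2];print(sg,"finger heights mm",np.round(np.sort(h[h>.0135])[:200:20]*1000))
E
python3 - <<'E'
from h import *
f=arm.grab_frame("wrist");save(f,"w4.png");tips(f)
E
```

```text
tcp [ 0.497   0.2767 -0.0156] open 0.826 F [-0.4  0.2 -0.3]
-1 finger heights mm [19. 20. 21. 22. 23. 24. 25. 25. 26. 26.]
1 finger heights mm [19. 20. 21. 22. 23. 24. 25. 25. 26. 27.]
```

View pics/w4.png

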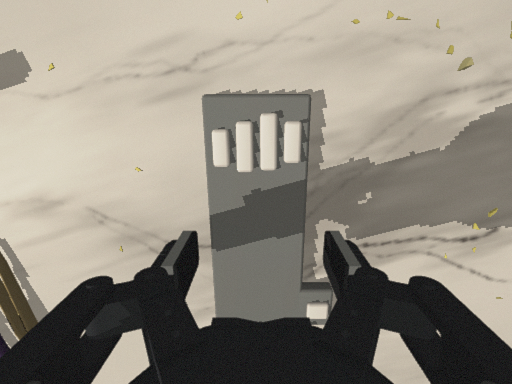

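The tips are about 18 mm above the desk with the TCP reading −16 mm, so the fingers end well behind the stated TCP. I'll go by the measured tip height: down 12 mm more, then close.

Call:
carry_out(translation=[[0,0,0.8],[0,0,0.4],[0,0,0],[0,0,0],[0,0,0],[0,0,0],[0,0,0]], dr=[[0,0,0],[0,0,0],[0,0,0],[0,0,0],[0,0,0],[0,0,0],[0,0,0]], hand=[0.65,0.65,0.4,0.2,0,0,0])

```text
t: 7.02
tool_pos: [0.4974, 0.2769, -0.0269]
tool_rot: [[0.957, -0.289, 0.0], [-0.289, -0.957, 0.0], [0.0, -0.0, -1.0]]
wrist_force: [0.1, -1.0, 0.8]
opening: 0.642
grasp_force: 27.0
```

Gripped at 55 mm. I'll lift, turn to the lamp's heading and carry it in front of the left bay.

Call:
carry_out(translation=[[0,0,-1.5],[0,0,-1.5],[0,0,0],[0,0,0],[0.2,5,0],[0.2,5,0],[0.2,5,0],[0.2,5,0],[0,1.3,0],[0,0,0]], dr=[[0,0,0],[0,0,0],[0,0,-6.8],[0,0,-6.8],[0,0,0],[0,0,0],[0,0,0],[0,0,0],[0,0,0],[0,0,0]], hand=[0,0,0,0,0,0,0,0,0,0])

```text
t: 8.28
tool_pos: [0.4938, 0.0635, 0.0037]
tool_rot: [[0.998, -0.057, 0.001], [-0.057, -0.998, 0.0], [0.001, -0.0, -1.0]]
wrist_force: [0.6, -0.4, -0.9]
opening: 0.642
grasp_force: 27.1
```

```bash
python3 - <<'E'
from h import *
f=arm.grab_frame("wrist");save(f,"w5.png");W=world(f);np.save("W5.npy",W)
go(.4895,.0538,.0,-3.24)
s=arm.observe();R=s["tool_rot"];T=(W-s["tool_pos"])@R
m=(T[...,2]<.03)&(abs(T[...,1])<.06)&(T[...,0]>-.02)&(T[...,0]<.09)&(W[...,2]>.02)
# lamp head top and fence
z=W[...,2];m=(z>.035)&(z<.055)&(W[...,0]>.58);n,l,st,c=cv2.connectedComponentsWithStats(m.astype(np.uint8));k=1+st[1:,4].argmax();print(st[k])
b=cv2.minAreaRect((W[l==k][:,:2]*1000).astype(np.float32));print(b)
m=(z>.013)&(z<.026)&(W[...,0]>.545)&(W[...,0]<.66)
n,l,st,c=cv2.connectedComponentsWithStats(m.astype(np.uint8))
for k in range(1,n):
    if st[k,4]>80: print(st[k],cv2.minAreaRect((W[l==k][:,:2]*1000).astype(np.float32)),np.median(z[l==k]))
E
```

```text
pos [0.4937 0.0643 0.0035] yaw -3.19 F [ 0.1  1.1 -0.4] open 0.647
  dr_z 0.05 | move before turn cm [-0.36  1.07  0.35] | after turn [-0.36  1.07  0.35]Traceback (most recent call last):
  File "<stdin>", line 7, in <module>
ValueError: attempt to get argmax of an empty sequence
```

View pics/w5.png

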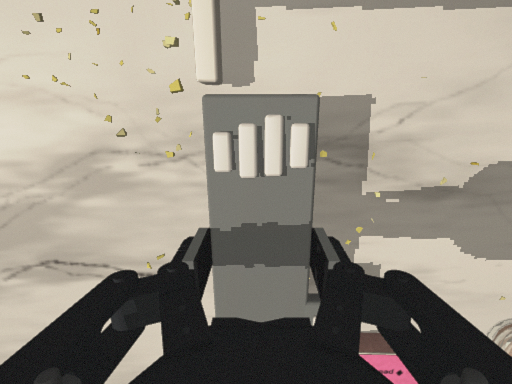

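The tray is held straight. The left fence shows at (207,40), and its inner face is still to the left of where the tray must go. I'll measure fence against tray in the tool frame.

```bash
python3 - <<'E'
from h import *
W=np.load("W5.npy");s=arm.observe();T=(W-s["tool_pos"])@s["tool_rot"]*1000;z=W[...,2]
def rep(n,m):
    q=T[m];print(n,m.sum(),"x",np.percentile(q[:,0],[1,99]).round(1),"y",np.percentile(q[:,1],[1,50,99]).round(1),"z",np.median(z[m]).round(4))
v,u=np.mgrid[:384,:512]
m=(z>.015)&(z<.026)&(v<90)&(u>180)&(u<230);rep("fence",m)
for a,b in((5,25),(25,45),(45,65),(60,80)): rep(("fence rows",a,b),m&(v>=a)&(v<b))
rep("tray",(z>.03)&(z<.055)&(v>93)&(v<220)&(u>190)&(u<330))
e=(z>.03)&(z<.055)
for a in(105,140,180,215): rep(("tray row",a),e&(abs(v-a)<4)&(u>190)&(u<330))
E
```

```text
fence 1997 x [ 88.8 125.8] y [-32.2 -25.8 -20.3] z 0.0204
('fence rows', 5, 25) 495 x [115.4 124.3] y [-32.2 -25.8 -20.3] z 0.0204
('fence rows', 25, 45) 484 x [106.4 115.3] y [-32.2 -25.8 -20.4] z 0.0205
('fence rows', 45, 65) 480 x [ 97.  106.2] y [-32.2 -25.8 -20.3] z 0.0204
('fence rows', 60, 80) 467 x [89.7 99.1] y [-32.2 -25.9 -20.4] z 0.0204
tray 13901 x [18.9 81. ] y [-24.9   2.   29.3] z 0.0414
('tray row', 105) 820 x [75.1 77.8] y [-25.    2.   29.4] z 0.0412
('tray row', 140) 788 x [58.6 62.1] y [-25.    2.   29.2] z 0.0445
('tray row', 180) 748 x [38.1 42.3] y [-24.8   2.5  29.4] z 0.0411
('tray row', 215) 726 x [18.6 22.7] y [-24.8   2.5  29.3] z 0.0411
```

Call:
carry_out(translation=[[0,0.97,0],[0,0,1.5],[0,0,1.3],[0,0,0],[0,0,0]], dr=[[0,0,0],[0,0,0],[0,0,0],[0,0,0],[0,0,0]], hand=[0,0,0,0,0])

```text
t: 8.95
tool_pos: [0.4926, 0.0543, -0.0256]
tool_rot: [[0.998, -0.055, -0.001], [-0.055, -0.998, 0.0], [-0.001, -0.0, -1.0]]
wrist_force: [0.7, -0.0, -1.0]
opening: 0.642
grasp_force: 27.7
```

```bash
python3 - <<'E'
from h import *
f=arm.grab_frame("wrist");W=world(f);s=arm.observe();print(s["tool_pos"],s["wrist_force"]);T=(W-s["tool_pos"])@s["tool_rot"]*1000;z=W[...,2]
v,u=np.mgrid[:384,:512]
m=(z>.016)&(z<.026)&(T[...,0]>88)&(T[...,1]<-20)&(T[...,1]>-60)
q=T[m];print("fence",m.sum(),np.percentile(q,[1,99],axis=0).round(1))
m=(z>.005)&(z<.0125)&(T[...,0]>20)&(abs(T[...,1])<45)
q=T[m];print("tray",m.sum(),np.percentile(q,[.5,99.5],axis=0).round(1))
E
```

```text
[ 0.49272001  0.05421199 -0.02533189] [ 0.42319469  0.00319906 -1.29205397]
fence 2270 [[ 88.8 -42.2 -47.6]
 [115.9 -30.3 -41.9]]
tray 6769 [[ 20.4 -31.2 -37.9]
 [116.6  29.  -31.2]]
```

Call:
carry_out(translation=[[1,0,0],[1,0,0],[1,0,0],[1,0,0],[1,0,0],[1,0,0],[0.6,0,0],[0,0,0]], dr=[[0,0,0],[0,0,0],[0,0,0],[0,0,0],[0,0,0],[0,0,0],[0,0,0],[0,0,0]], hand=[0,0,0,0,0,0,0,0])

```text
t: 10.0
tool_pos: [0.559, 0.0504, -0.0251]
tool_rot: [[0.998, -0.056, 0.0], [-0.056, -0.998, 0.0], [0.0, -0.0, -1.0]]
wrist_force: [-0.3, -0.2, -1.0]
opening: 0.642
grasp_force: 27.7
```

```bash
python3 - <<'E'
from h import *
f=arm.grab_frame("wrist");save(f,"w6.png");go(.55,.05,0,-3.24)
E
```

```text
pos [ 0.5587  0.0504 -0.0251] yaw -3.18 F [-0.8 -0.5 -1. ] open 0.645
  dr_z 0.06 | move before turn cm [-0.86  0.09 -2.51] | after turn [-0.86  0.09 -2.51]
```

View pics/w6.png

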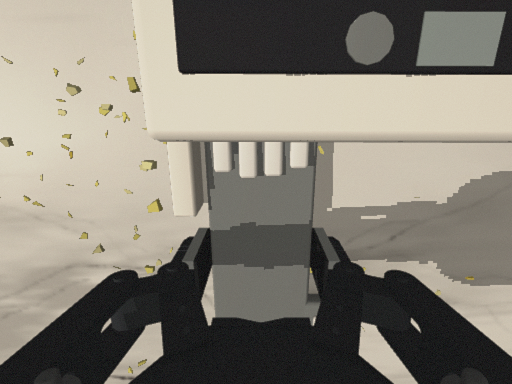

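The nose is under the head, straight between the fence and the inner wall, with no contact force. I'll release, back off and come down behind the tail lip.

Call:
carry_out(translation=[[0,0,0],[0,0,0],[0,0,0],[0,0,-3],[0,0,-3],[-4.5,0.2,0],[-4.5,0,0],[0,0,0],[0,0,0],[0,0,0]], dr=[[0,0,0],[0,0,0],[0,0,0],[0,0,0],[0,0,0],[0,0,0],[0,0,0],[0,0,0],[0,0,0],[0,0,0]], hand=[0.4,0.4,0.4,0.4,0.4,0.4,-0.5,-0.5,-0.5,-0.5])

```text
t: 11.3
tool_pos: [0.4698, 0.0532, 0.0351]
tool_rot: [[0.998, -0.056, 0.001], [-0.056, -0.998, -0.0], [0.001, 0.0, -1.0]]
wrist_force: [0.5, -0.3, 0.3]
opening: 0.249
grasp_force: 0.0
```

```bash
cat >> h.py <<'E'
def lip(f):
    W=world(f);s=arm.observe();T=(W-s["tool_pos"])@s["tool_rot"]*1000;z=W[...,2]
    m=(z>.017)&(z<.026)&(T[...,0]>5)&(T[...,0]<60)&(abs(T[...,1])<45)
    n,l,st,c=cv2.connectedComponentsWithStats(m.astype(np.uint8));k=1+st[1:,4].argmax();q=T[l==k]
    print("lip px",len(q),"x",np.percentile(q[:,0],[2,98]).round(1),"y",np.percentile(q[:,1],[2,98]).round(1))
E
python3 - <<'E'
from h import *
f=arm.grab_frame("wrist");save(f,"w7.png");tips(f);lip(f)
E
```

```text
tcp [0.4696 0.0533 0.035 ] open 0.25 F [0.8 0.7 0.5]
-1 finger heights mm [63. 66. 68. 69. 70. 71. 72. 73. 74. 74.]
1 finger heights mm [63. 66. 68. 69. 71. 71. 72. 73. 74. 76.]
lip px 724 x [21.  26.6] y [-26.6  25.7]
```

Call:
carry_out(translation=[[0,0,3],[0,0,2.7],[0,0,0],[0.6,0,0],[0.6,0,0],[0.6,0,0],[0,0,0]], dr=[[0,0,0],[0,0,0],[0,0,0],[0,0,0],[0,0,0],[0,0,0],[0,0,0]], hand=[-0.5,-0.5,-0.5,-0.5,-0.5,-0.5,-0.5])

```text
t: 12.22
tool_pos: [0.4876, 0.0523, -0.0217]
tool_rot: [[0.998, -0.056, 0.001], [-0.056, -0.998, -0.0], [0.001, 0.0, -1.0]]
wrist_force: [-0.3, 0.4, -0.4]
opening: 0.248
grasp_force: 0.0
```

```bash
python3 - <<'E'
from h import *
f=arm.grab_frame("wrist");save(f,"w7.png");tips(f);lip(f)
E
```

```text
tcp [ 0.4872  0.0524 -0.0218] open 0.249 F [-0.6 -0.1 -0.1]
-1 finger heights mm [14. 15. 17. 18. 19. 20. 21. 22. 22. 22.]
1 finger heights mm [14. 16. 17. 19. 21. 21. 22. 22. 22. 23.]
lip px 1810 x [ 8.1 19.5] y [-26.4  25.5]
```

View pics/w7.png

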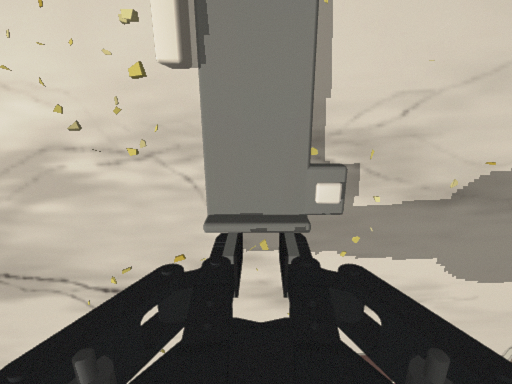

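The fingers sit behind the lip, which spans (205–310, 223), and the tray is straight with its fence gap visible. I'll keep pushing.

Call:
carry_out(translation=[[0.5,0,0],[0.5,0,0],[0.5,0,0],[0.5,0,0],[0.5,0,0],[0.5,0,0],[0.5,0,0],[0.5,0,0],[0,0,0]], dr=[[0,0,0],[0,0,0],[0,0,0],[0,0,0],[0,0,0],[0,0,0],[0,0,0],[0,0,0],[0,0,0]], hand=[-0.5,-0.5,-0.5,-0.5,-0.5,-0.5,-0.5,-0.5,-0.5])

```text
t: 13.4
tool_pos: [0.5273, 0.0501, -0.022]
tool_rot: [[0.998, -0.056, 0.001], [-0.056, -0.998, -0.0], [0.001, 0.0, -1.0]]
wrist_force: [-0.1, -0.4, 0.0]
opening: 0.249
grasp_force: 0.0
```

Call:
carry_out(translation=[[0.2,0,0],[0.2,0,0],[0.2,0,0]], dr=[[0,0,0],[0,0,0],[0,0,0]], hand=[-0.5,-0.5,-0.5])

```text
t: 13.78
tool_pos: [0.5328, 0.0498, -0.022]
tool_rot: [[0.998, -0.056, -0.0], [-0.056, -0.998, -0.0], [-0.0, 0.0, -1.0]]
wrist_force: [-0.1, 0.2, -0.4]
opening: 0.254
grasp_force: 0.2
```

Call:
carry_out(translation=[[0.2,0,0],[0.2,0,0]], dr=[[0,0,0],[0,0,0]], hand=[-0.5,-0.5])

```text
t: 14.02
tool_pos: [0.5368, 0.0496, -0.022]
tool_rot: [[0.998, -0.056, -0.0], [-0.056, -0.998, 0.0], [-0.0, -0.0, -1.0]]
wrist_force: [0.0, -0.2, -0.5]
opening: 0.254
grasp_force: 0.3
```

Call:
carry_out(translation=[[0.2,0,0],[0.2,0,0]], dr=[[0,0,0],[0,0,0]], hand=[-0.5,-0.5])

```text
t: 14.28
tool_pos: [0.5408, 0.0494, -0.022]
tool_rot: [[0.998, -0.056, -0.0], [-0.056, -0.998, 0.0], [-0.0, -0.0, -1.0]]
wrist_force: [-0.6, 0.5, -0.3]
opening: 0.25
grasp_force: 0.2
```

Call:
carry_out(translation=[[0.2,0,0],[0.2,0,0]], dr=[[0,0,0],[0,0,0]], hand=[-0.5,-0.5])

```text
t: 14.52
tool_pos: [0.5449, 0.0492, -0.022]
tool_rot: [[0.998, -0.055, 0.0], [-0.055, -0.998, -0.0], [0.0, -0.0, -1.0]]
wrist_force: [-0.9, -0.4, 0.1]
opening: 0.25
grasp_force: 0.2
```

Call:
carry_out(translation=[[0.2,0,0],[0.2,0,0]], dr=[[0,0,0],[0,0,0]], hand=[-0.5,-0.5])

```text
t: 14.78
tool_pos: [0.5488, 0.0489, -0.022]
tool_rot: [[0.998, -0.056, 0.0], [-0.056, -0.998, 0.0], [0.0, -0.0, -1.0]]
wrist_force: [-0.8, -0.6, 0.3]
opening: 0.251
grasp_force: 0.2
```

Call:
carry_out(translation=[[0.2,0,0],[0.1,0,0]], dr=[[0,0,0],[0,0,0]], hand=[-0.5,-0.5])

```text
t: 15.02
tool_pos: [0.5518, 0.0488, -0.022]
tool_rot: [[0.998, -0.056, -0.0], [-0.056, -0.998, -0.0], [-0.0, 0.0, -1.0]]
wrist_force: [-0.7, -0.4, -0.9]
opening: 0.248
grasp_force: 0.6
```

Call:
carry_out(translation=[[0.2,0,0],[0.1,0,0]], dr=[[0,0,0],[0,0,0]], hand=[-0.5,-0.5])

```text
t: 15.28
tool_pos: [0.5548, 0.0486, -0.022]
tool_rot: [[0.998, -0.056, -0.0], [-0.056, -0.998, 0.0], [-0.0, -0.0, -1.0]]
wrist_force: [-1.0, -0.1, 1.0]
opening: 0.249
grasp_force: 0.7
```

Call:
carry_out(translation=[[0.2,0,0],[0.1,0,0]], dr=[[0,0,0],[0,0,0]], hand=[-0.5,-0.5])

```text
t: 15.52
tool_pos: [0.5573, 0.0485, -0.022]
tool_rot: [[0.998, -0.055, -0.001], [-0.055, -0.998, 0.0], [-0.001, -0.0, -1.0]]
wrist_force: [-5.1, 0.2, 3.2]
opening: 0.249
grasp_force: 2.7
```

```bash
python3 - <<'E'
from h import *
F=[]
for i in range(4): f=arm.grab_frame("wrist");F.append(arm.observe()["wrist_force"])
print(np.round(F,2));tips(f);lip(f)
E
```

```text
[[-4.08 -0.81  2.  ]
 [-5.02 -0.48  2.56]
 [-4.31 -0.68  3.25]
 [-4.24  0.7   3.37]]
tcp [ 0.5573  0.0485 -0.022 ] open 0.249 F [-4.2  0.7  3.4]
-1 finger heights mm [14. 15. 16. 18. 19. 21. 21. 22. 22. 22.]
1 finger heights mm [14. 16. 18. 20. 21. 22. 22. 22. 22. 23.]
lip px 1737 x [25.3 59.2] y [-43.9 -32.6]
```

The buffer touch is felt at about 4–5 N. I'll press it in slowly.

Call:
carry_out(translation=[[0.2,0,0],[0.2,0,0]], dr=[[0,0,0],[0,0,0]], hand=[-0.5,-0.5])

```text
t: 15.98
tool_pos: [0.5616, 0.0483, -0.022]
tool_rot: [[0.998, -0.055, -0.0], [-0.055, -0.998, 0.0], [-0.0, -0.0, -1.0]]
wrist_force: [-4.8, 1.2, 3.1]
opening: 0.248
grasp_force: 2.3
```

Call:
carry_out(translation=[[0.2,0,0],[0.1,0,0]], dr=[[0,0,0],[0,0,0]], hand=[-0.5,-0.5])

```text
t: 16.23
tool_pos: [0.5648, 0.0481, -0.022]
tool_rot: [[0.998, -0.056, -0.0], [-0.056, -0.998, 0.0], [-0.0, -0.0, -1.0]]
wrist_force: [-4.4, 0.4, 3.1]
opening: 0.249
grasp_force: 2.3
```

Call:
carry_out(translation=[[0.1,0,0],[0,0,0]], dr=[[0,0,0],[0,0,0]], hand=[-0.5,-0.5])

```text
t: 16.48
tool_pos: [0.5659, 0.048, -0.022]
tool_rot: [[0.998, -0.056, 0.0], [-0.056, -0.998, 0.0], [0.0, -0.0, -1.0]]
wrist_force: [-3.2, 1.2, 1.4]
opening: 0.248
grasp_force: 1.5
```

Call:
carry_out(translation=[[0.1,0,0]], dr=[[0,0,0]], hand=[-0.5])

```text
t: 16.6
tool_pos: [0.5666, 0.048, -0.022]
tool_rot: [[0.998, -0.056, -0.0], [-0.056, -0.998, 0.0], [-0.0, 0.0, -1.0]]
wrist_force: [-5.0, 1.1, 2.5]
opening: 0.249
grasp_force: 2.0
```

Call:
carry_out(translation=[[0.1,0,0]], dr=[[0,0,0]], hand=[-0.5])

```text
t: 16.73
tool_pos: [0.5673, 0.0479, -0.022]
tool_rot: [[0.998, -0.056, -0.001], [-0.056, -0.998, 0.0], [-0.001, -0.0, -1.0]]
wrist_force: [-10.0, 0.3, 7.3]
opening: 0.254
grasp_force: 4.5
```

Call:
carry_out(translation=[[0.05,0,0]], dr=[[0,0,0]], hand=[-0.5])

```text
t: 16.85
tool_pos: [0.5672, 0.0479, -0.022]
tool_rot: [[0.998, -0.055, -0.003], [-0.055, -0.998, 0.0], [-0.003, 0.0, -1.0]]
wrist_force: [-11.1, -0.6, 8.4]
opening: 0.252
grasp_force: 5.3
```

Call:
carry_out(translation=[[0.05,0,0],[0,0,0]], dr=[[0,0,0],[0,0,0]], hand=[-0.5,-0.5])

```text
t: 17.1
tool_pos: [0.5672, 0.0479, -0.0221]
tool_rot: [[0.998, -0.055, -0.004], [-0.055, -0.998, 0.0], [-0.004, 0.0, -1.0]]
wrist_force: [-11.3, -0.0, 9.7]
opening: 0.253
grasp_force: 5.9
```

The tray stopped dead 10 mm after the first touch with the force rising to about 11 N, so the left buffer is at its hard end. I'll back off and go to the right tray.

Call:
carry_out(translation=[[-1,0,0],[-1,0,0],[0,0,-4],[0,0,-4.5],[0,0,-4.5],[-2,4.2,-2],[-2,4.2,-2],[-2,4.2,-2],[-1.4,4.2,-2],[-1.4,4.2,0]], dr=[[0,0,0],[0,0,0],[0,0,0],[0,0,0],[0,0,0],[0,0,0],[0,0,0],[0,0,0],[0,0,0],[0,0,0]], hand=[-0.5,-0.5,-0.5,0.65,0.65,0.65,0.65,0.65,0.65,0.65])

```text
t: 18.35
tool_pos: [0.449, -0.1574, 0.1895]
tool_rot: [[0.998, -0.056, 0.004], [-0.056, -0.998, -0.002], [0.004, 0.002, -1.0]]
wrist_force: [0.0, 0.6, 0.1]
opening: 0.827
grasp_force: 0.0
```

Call:
carry_out(translation=[[0,4.2,0],[0,4.2,0],[0,4.3,0],[0,0,0]], dr=[[0,0,0],[0,0,0],[0,0,-3],[0,0,0]], hand=[0.65,0.65,0.65,0.65])

```text
t: 18.85
tool_pos: [0.4415, -0.2848, 0.1875]
tool_rot: [[1.0, -0.006, 0.0], [-0.006, -1.0, -0.001], [0.0, 0.001, -1.0]]
wrist_force: [-0.5, 0.3, 1.0]
opening: 0.823
grasp_force: 0.0
```

```bash
python3 - <<'E'
from h import *
f=arm.grab_frame("wrist");save(f,"w8.png");W=world(f)
c,a=tray(W,.46,-.283,1)
r=np.radians(a);go(c[0]/1000-.007*np.cos(r),c[1]/1000-.007*np.sin(r),-.0255,a)
E
```

```text
tray centre mm [ 460.3 -284.3] yaw -1.91 size 149.7 75.7
pos [ 0.4417 -0.2833  0.1876] yaw -0.3 F [ 0.2  0.9 -0.2] open 0.824
  dr_z 1.61 | move before turn cm [ 1.16  0.08 21.31] | after turn [ 1.16  0.05 21.31]
```

Call:
carry_out(translation=[[1.15,0,0],[0,0,5],[0,0,5],[0,0,5],[0,0,3.5],[0,0,2],[0,0,0.8],[0,0,0]], dr=[[0,0,1.6],[0,0,0],[0,0,0],[0,0,0],[0,0,0],[0,0,0],[0,0,0],[0,0,0]], hand=[0.65,0.65,0.65,0.65,0.65,0.65,0.65,0.65])

```text
t: 19.9
tool_pos: [0.4538, -0.2822, -0.0247]
tool_rot: [[1.0, -0.031, 0.0], [-0.031, -1.0, -0.0], [0.0, 0.0, -1.0]]
wrist_force: [1.2, -0.7, -0.9]
opening: 0.825
grasp_force: 0.0
```

Call:
carry_out(translation=[[0,0,0],[0,0,0],[0,0,0],[0,0,0],[0,0,0]], dr=[[0,0,0],[0,0,0],[0,0,0],[0,0,0],[0,0,0]], hand=[0.4,0.2,0,0,0])

```text
t: 20.52
tool_pos: [0.4541, -0.2829, -0.0238]
tool_rot: [[1.0, -0.031, 0.001], [-0.031, -1.0, -0.001], [0.001, 0.001, -1.0]]
wrist_force: [-0.6, 2.0, 5.6]
opening: 0.64
grasp_force: 25.6
```

Call:
carry_out(translation=[[0,0,-1.5],[0,0,-1.5],[1.9,0,0],[0,-4.2,0],[0,-4.2,0],[0,-4.2,0],[0,-4.2,0],[0,-4,0],[0,0,0]], dr=[[0,0,0],[0,0,0],[0,0,1.4],[0,0,0],[0,0,0],[0,0,0],[0,0,0],[0,0,0],[0,0,0]], hand=[0,0,0,0,0,0,0,0,0])

```text
t: 21.65
tool_pos: [0.4844, -0.0736, 0.006]
tool_rot: [[0.999, -0.052, 0.001], [-0.052, -0.999, -0.0], [0.001, 0.0, -1.0]]
wrist_force: [0.4, -0.3, -0.9]
opening: 0.64
grasp_force: 27.3
```

```bash
python3 - <<'E'
from h import *
f=arm.grab_frame("wrist");save(f,"w9.png");W=world(f);go(.4854,-.0754,-.024,-3.2)
s=arm.observe();T=(W-s["tool_pos"])@s["tool_rot"]*1000;z=W[...,2];v,u=np.mgrid[:384,:512]
def rep(n,m):
    q=T[m];print(n,m.sum(),"x",np.percentile(q[:,0],[1,99]).round(1),"y",np.percentile(q[:,1],[1,50,99]).round(1),"z",np.median(z[m]).round(4))
e=(z>.015)&(z<.026)&(T[...,0]>84)&(T[...,1]>0)&(T[...,1]<70);rep("fence",e)
e=(z>.03)&(z<.055)&(abs(T[...,1])<40)
for a in(105,140,180,215): rep(("tray row",a),e&(abs(v-a)<4)&(u>190)&(u<330))
E
```

```text
pos [ 0.4846 -0.075   0.006 ] yaw -3.07 F [-0.3 -0.  -0.5] open 0.639
  dr_z 0.13 | move before turn cm [0.08 0.03 3.  ] | after turn [0.08 0.03 3.  ]
fence 1979 x [ 89.2 126.3] y [36.  41.2 47.7] z 0.0204
('tray row', 105) 793 x [74.6 77.5] y [-27.   -0.3  27.1] z 0.0403
('tray row', 140) 768 x [57.7 61.3] y [-27.1  -0.3  26.9] z 0.0437
('tray row', 180) 741 x [36.7 40.5] y [-27.2   0.2  27.2] z 0.0403
('tray row', 215) 711 x [16.7 20.9] y [-27.1  -0.2  27.2] z 0.0402
```

View pics/w9.png

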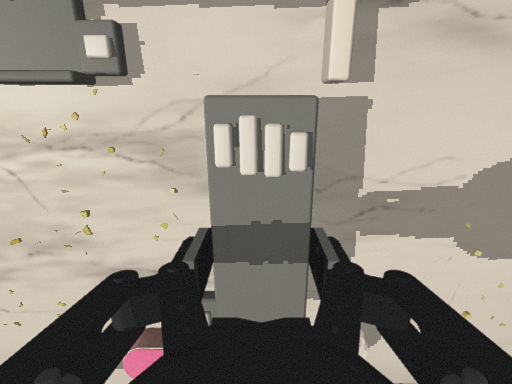

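The right fence shows at (340,40) and the right tray is straight in the grip. The tray must shift about 3.5 mm right before lowering. The left tray's tail and wing sit at (60,50).

Call:
carry_out(translation=[[0,0.35,0],[0,0,1.5],[0,0,1.3],[0,0,0],[0,0,0]], dr=[[0,0,0.15],[0,0,0],[0,0,0],[0,0,0],[0,0,0]], hand=[0,0,0,0,0])

```text
t: 22.32
tool_pos: [0.4836, -0.0791, -0.0237]
tool_rot: [[0.998, -0.059, -0.001], [-0.059, -0.998, 0.0], [-0.001, -0.0, -1.0]]
wrist_force: [-0.1, 0.4, -1.5]
opening: 0.64
grasp_force: 31.0
```

Call:
carry_out(translation=[[1,0,0],[1,0,0],[1,0,0],[1,0,0],[0,0,0]], dr=[[0,0,0],[0,0,0],[0,0,0],[0,0,0],[0,0,0]], hand=[0,0,0,0,0])

```text
t: 22.95
tool_pos: [0.5245, -0.0815, -0.0231]
tool_rot: [[0.998, -0.058, 0.0], [-0.058, -0.998, -0.0], [0.0, 0.0, -1.0]]
wrist_force: [-0.7, 0.5, -1.3]
opening: 0.638
grasp_force: 31.0
```

Call:
carry_out(translation=[[1,0,0],[1,0,0],[0.6,0,0],[0,0,0]], dr=[[0,0,0],[0,0,0],[0,0,0],[0,0,0]], hand=[0,0,0,0])

```text
t: 23.45
tool_pos: [0.5501, -0.0829, -0.0231]
tool_rot: [[0.998, -0.058, 0.0], [-0.058, -0.998, -0.0], [0.0, 0.0, -1.0]]
wrist_force: [-0.4, 0.0, -1.1]
opening: 0.643
grasp_force: 31.0
```

Call:
carry_out(translation=[[0,0,0],[0,0,0],[0,0,0],[0,0,-3],[0,0,-3],[-4.5,0,0],[-4.5,0,0],[0,0,0],[0,0,0],[0,0,0]], dr=[[0,0,0],[0,0,0],[0,0,0],[0,0,0],[0,0,0],[0,0,0],[0,0,0],[0,0,0],[0,0,0],[0,0,0]], hand=[0.4,0.4,0.4,0.4,0.4,0.4,-0.5,-0.5,-0.5,-0.5])

```text
t: 24.7
tool_pos: [0.4609, -0.0779, 0.0371]
tool_rot: [[0.998, -0.058, 0.001], [-0.058, -0.998, -0.0], [0.001, 0.0, -1.0]]
wrist_force: [-1.0, 0.0, 0.0]
opening: 0.252
grasp_force: 0.0
```

```bash
python3 - <<'E'
from h import *
f=arm.grab_frame("wrist");tips(f);lip(f)
W=world(f);s=arm.observe();T=(W-s["tool_pos"])@s["tool_rot"]*1000;z=W[...,2]
m=(z>.016)&(z<.025)&(T[...,0]>90)&(T[...,1]>25)&(T[...,1]<60);print("fence",m.sum(),np.percentile(T[m],[1,99],axis=0).round(1))
m=(z>.007)&(z<.012)&(abs(T[...,1])<36)
for a in(75,90,105,115): q=T[m&(abs(T[...,0]-a)<3)];print(a,np.percentile(q[:,1],[1,99]).round(1))
E
```

```text
tcp [ 0.4607 -0.0778  0.037 ] open 0.249 F [ 0.7  0.4 -1.4]
-1 finger heights mm [65. 68. 70. 71. 72. 73. 74. 74. 75. 76.]
1 finger heights mm [65. 68. 70. 71. 72. 74. 74. 76. 77. 78.]
lip px 685 x [21.2 26.5] y [-25.2  27.6]
fence 926 [[112.9  31.4  14.9]
 [137.2  43.2  20.3]]
75 [-26.2  28.4]
90 [-26.5  28.5]
105 [-26.4  28.5]
115 [-25.9  32.8]
```

Call:
carry_out(translation=[[0,0.1,3],[0,0,2.9],[0,0,0],[0.6,0,0],[0.6,0,0],[0.6,0,0],[0.5,0,0],[0.5,0,0],[0.5,0,0],[0.5,0,0]], dr=[[0,0,0],[0,0,0],[0,0,0],[0,0,0],[0,0,0],[0,0,0],[0,0,0],[0,0,0],[0,0,0],[0,0,0]], hand=[-0.5,-0.5,-0.5,-0.5,-0.5,-0.5,-0.5,-0.5,-0.5,-0.5])

```text
t: 26.0
tool_pos: [0.4982, -0.0809, -0.022]
tool_rot: [[0.998, -0.058, -0.0], [-0.058, -0.998, 0.0], [-0.0, -0.0, -1.0]]
wrist_force: [-2.1, 1.2, 1.5]
opening: 0.248
grasp_force: 0.9
```

Call:
carry_out(translation=[[0.5,0,0],[0.4,0,0],[0.4,0,0],[0.3,0,0],[0,0,0]], dr=[[0,0,0],[0,0,0],[0,0,0],[0,0,0],[0,0,0]], hand=[-0.5,-0.5,-0.5,-0.5,-0.5])

```text
t: 26.62
tool_pos: [0.5142, -0.0819, -0.022]
tool_rot: [[0.998, -0.058, 0.001], [-0.058, -0.998, -0.0], [0.001, 0.0, -1.0]]
wrist_force: [0.5, -0.5, -0.5]
opening: 0.248
grasp_force: 0.0
```

```bash
python3 - <<'E'
from h import *
f=arm.grab_frame("wrist");save(f,"w10.png");tips(f)
W=world(f);s=arm.observe();T=(W-s["tool_pos"])@s["tool_rot"]*1000;z=W[...,2]
m=(z>.018)&(z<.025)&(T[...,0]>11)&(T[...,0]<24)&(abs(T[...,1])<29);print("lip",m.sum(),np.percentile(T[m],[1,99],axis=0).round(1))
E
```

```text
tcp [ 0.514  -0.0819 -0.022 ] open 0.252 F [-0.8 -0.   0.5]
-1 finger heights mm [14. 15. 17. 18. 19. 21. 21. 22. 22. 22.]
1 finger heights mm [14. 16. 18. 20. 21. 22. 22. 22. 22. 23.]
lip 1467 [[ 11.9 -26.6 -46.4]
 [ 19.   26.9 -40.2]]
```

Call:
carry_out(translation=[[0.4,0,0],[0.4,0,0],[0.3,0,0]], dr=[[0,0,0],[0,0,0],[0,0,0]], hand=[-0.5,-0.5,-0.5])

```text
t: 27.05
tool_pos: [0.5251, -0.0825, -0.022]
tool_rot: [[0.998, -0.058, -0.0], [-0.058, -0.998, -0.0], [-0.0, 0.0, -1.0]]
wrist_force: [-2.4, -0.6, 1.2]
opening: 0.251
grasp_force: 0.7
```

Call:
carry_out(translation=[[0.2,0,0],[0.2,0,0]], dr=[[0,0,0],[0,0,0]], hand=[-0.5,-0.5])

```text
t: 27.3
tool_pos: [0.5289, -0.0827, -0.022]
tool_rot: [[0.998, -0.058, -0.0], [-0.058, -0.998, 0.0], [-0.0, -0.0, -1.0]]
wrist_force: [-0.8, -0.7, 0.9]
opening: 0.248
grasp_force: 0.5
```

Call:
carry_out(translation=[[0.2,0,0],[0.2,0,0]], dr=[[0,0,0],[0,0,0]], hand=[-0.5,-0.5])

```text
t: 27.55
tool_pos: [0.5329, -0.0829, -0.022]
tool_rot: [[0.998, -0.058, -0.0], [-0.058, -0.998, 0.0], [-0.0, -0.0, -1.0]]
wrist_force: [-1.1, 1.0, 0.4]
opening: 0.248
grasp_force: 0.5
```

Call:
carry_out(translation=[[0.2,0,0],[0.1,0,0]], dr=[[0,0,0],[0,0,0]], hand=[-0.5,-0.5])

```text
t: 27.8
tool_pos: [0.5359, -0.0831, -0.022]
tool_rot: [[0.998, -0.058, -0.0], [-0.058, -0.998, 0.0], [-0.0, -0.0, -1.0]]
wrist_force: [-0.9, -1.3, 0.2]
opening: 0.249
grasp_force: 0.7
```

Call:
carry_out(translation=[[0.2,0,0],[0.1,0,0]], dr=[[0,0,0],[0,0,0]], hand=[-0.5,-0.5])

```text
t: 28.05
tool_pos: [0.5389, -0.0833, -0.022]
tool_rot: [[0.998, -0.058, 0.0], [-0.058, -0.998, 0.0], [0.0, -0.0, -1.0]]
wrist_force: [-0.5, 0.1, 0.7]
opening: 0.25
grasp_force: 0.7
```

Call:
carry_out(translation=[[0.2,0,0],[0.1,0,0]], dr=[[0,0,0],[0,0,0]], hand=[-0.5,-0.5])

```text
t: 28.3
tool_pos: [0.5415, -0.0834, -0.022]
tool_rot: [[0.998, -0.058, -0.001], [-0.058, -0.998, 0.0], [-0.001, -0.0, -1.0]]
wrist_force: [-5.5, -0.2, 4.0]
opening: 0.249
grasp_force: 2.4
```

Call:
carry_out(translation=[[0.2,0,0],[0.1,0,0]], dr=[[0,0,0],[0,0,0]], hand=[-0.5,-0.5])

```text
t: 28.55
tool_pos: [0.5448, -0.0836, -0.022]
tool_rot: [[0.998, -0.058, -0.0], [-0.058, -0.998, 0.0], [-0.0, -0.0, -1.0]]
wrist_force: [-4.9, 0.9, 3.2]
opening: 0.252
grasp_force: 2.3
```

Call:
carry_out(translation=[[0.2,0,0],[0.1,0,0]], dr=[[0,0,0],[0,0,0]], hand=[-0.5,-0.5])

```text
t: 28.8
tool_pos: [0.5478, -0.0838, -0.022]
tool_rot: [[0.998, -0.058, -0.0], [-0.058, -0.998, -0.0], [-0.0, 0.0, -1.0]]
wrist_force: [-4.7, 0.5, 2.3]
opening: 0.255
grasp_force: 2.3
```

Call:
carry_out(translation=[[0.1,0,0],[0.1,0,0]], dr=[[0,0,0],[0,0,0]], hand=[-0.5,-0.5])

```text
t: 29.05
tool_pos: [0.5491, -0.0838, -0.022]
tool_rot: [[0.998, -0.058, -0.002], [-0.058, -0.998, 0.0], [-0.002, -0.0, -1.0]]
wrist_force: [-10.8, -0.8, 8.6]
opening: 0.252
grasp_force: 5.5
```

Call:
carry_out(translation=[[0.1,0,0]], dr=[[0,0,0]], hand=[-0.5])

```text
t: 29.18
tool_pos: [0.5491, -0.0838, -0.022]
tool_rot: [[0.998, -0.058, -0.004], [-0.058, -0.998, 0.001], [-0.004, -0.0, -1.0]]
wrist_force: [-16.8, -0.1, 13.6]
opening: 0.251
grasp_force: 8.4
```

Call:
carry_out(translation=[[0.1,0,0]], dr=[[0,0,0]], hand=[-0.5])

```text
t: 29.3
tool_pos: [0.5491, -0.0838, -0.022]
tool_rot: [[0.998, -0.058, -0.007], [-0.058, -0.998, 0.001], [-0.007, -0.001, -1.0]]
wrist_force: [-23.1, -1.2, 16.7]
opening: 0.248
grasp_force: 11.3
```

The right tray hit its hard stop about 10 mm after touch. I'll back off and check.

Call:
carry_out(translation=[[-1,0,0],[-1,0,0],[0,0,-4],[0,0,-5],[0,0,-5],[-3,4,-3],[-2,5,0],[0,5,0],[0,5,0],[0,0,0]], dr=[[0,0,0],[0,0,0],[0,0,0],[0,0,0],[0,0,0],[0,0,0],[0,0,0],[0,0,0],[0,0,0],[0,0,0]], hand=[-0.5,-0.5,-0.5,-0.5,-0.5,-0.5,-0.5,-0.5,-0.5,-0.5])

```text
t: 30.55
tool_pos: [0.4703, -0.2725, 0.1477]
tool_rot: [[0.998, -0.062, 0.001], [-0.062, -0.998, -0.001], [0.001, 0.001, -1.0]]
wrist_force: [0.9, 0.5, 0.5]
opening: 0.247
grasp_force: 0.0
```

```bash
python3 - <<'E'
from h import *
f=arm.grab_frame("top");W=world(f);z=W[...,2]
o=np.array([.6156,-.0184]);X=np.array([.9984,-.0565]);Y=np.array([.0565,.9984])
lx=(W[...,:2]-o)@X*1000;ly=(W[...,:2]-o)@Y*1000
for n,c in(("L",65),("R",-65)):
    m=(z>.006)&(z<.03)&(abs(ly-c)<27)&(lx<-8)&(lx>-110);print(n,m.sum(),"tail x",np.percentile(lx[m],1).round(1),"y",np.percentile(ly[m],[2,98]).round(1))
for n in["jar_tall","jar_low","buffing_block","file_block","toe_separator"]:
    r=arm.outline_of(f,n)
    if r: p=W[r[0]["region"]];print(n,np.round(np.nanmedian(p,0)*1000))
    W0=np.load("W.npy")
    if r: print("   before",np.round(np.nanmedian(W0[r[0]["region"]],0)*1000))
s=arm.observe();print(s["wrist_force"],s["t"],s["tool_pos"])
cv2.imwrite("pics/end.png",cv2.resize(f["pixels"][100:290,90:420,::-1],None,fx=2,fy=2))
E
```

```text
L 256 tail x -41.6 y [39.4 90.6]
R 334 tail x -51.9 y [-91.  -39.8]
jar_tall [371.  90.  43.]
   before [370.  90.  42.]
jar_low [ 382. -129.   19.]
   before [ 382. -129.   19.]
buffing_block [374. -12.  21.]
   before [374. -11.  20.]
toe_separator [ 664. -237.   11.]
   before [ 664. -237.   11.]
[ 0.16510533 -0.34065737 -0.0338973 ] 30.85 [ 0.47111333 -0.2686835   0.14814224]
```

Tail positions put the tray origins 33 and 23 mm inside, within the 13–37 mm range. The bystanders I could measure haven't moved.

```bash
python3 -c "
from bench import arm
print(arm.hand_in())"
```

```text
the job is handed in; nothing more can be done
None
```

Both trays are in their bays, left first, with each buffer pressed to its hard stop, and the job is handed in; the other things are where they were, except that the file block was not detected in the final picture, though the arm never went near it.

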